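# Wedge up a row of plaster moulds in the casting frame

### The job

Get the casting frame ready for pouring: stand the loose plaster mould half upright in the frame beside the others, joint face with its two keys towards its mate, then drive the wooden wedge, thin end first, into the gap between it and the slanting cheek until all the moulds are closed up with no gaps and the wedge stays jammed tight by itself. Plaster breaks, so do not drop or topple the moulds, and leave the jar, the bowl and the jar lid where they are.

Things in the scene. Friction and masses are not known exactly. Their poses are not given: they have to be found in the camera images.
- frame: Casting frame, plywood and beech, fixed to the table. Origin on the table, on the centre line of the mould row; y along the row, x across it, away from the robot (within 15 degrees). Baseboard 12 mm thick: x = -150 to +60 mm (bare apron on the robot's side), y = -115 to +150. Two rails along the row, 18 mm high above the board, 14 thick, y = -40 to +115, leave a channel 68 wide (x = -34 to +34).
- square_cheek (a point): Foot (at the board's top) of the square end cheek's bearing face, at frame x = 0, y = +115 mm: a black rubber buffer 6 mm thick that gives about 1 mm for 5 N, 4 mm at most, on a beech cheek 24 thick, 60 high above the board, x = -50 to +50. The row of moulds bears on it; closed up, with the buffer unpressed, the four halves reach to y = -45.
- slanting_cheek (a point): Foot of the inner face of the slanting end cheek, at frame x = 0, y = -70 mm. The face slants 1 in 6.5 in plan: y = -77.6 at x = -50, -62.2 at x = +50, so the wedge gap is widest on the apron side. The cheek is 22 mm thick, 60 mm high above the board and spans x = -50 to +50.
- loose_half: Loose half of mould 2, cream plaster, 0.2 to 0.3 kg, standing upright on the table at one side: 64 mm (x) by 40 (y) by 80 high, origin at the centre of its underside, joint face at +y. Its place is on the board, axes along the frame's, next to mould2_a; closed up, its origin is at y = -25 in the frame. Lower it in 5 mm or more short of its mate, then slide it up.
- loose_half_face (a point): Centre of the joint face of the loose half (its +y face), 40 mm above its underside. This face has two conical keys, 10 mm wide and 4 mm proud, at x = -17, z = 17 and x = +17, z = 51, which enter wide recesses in the mate, and half a pouring spout in its top edge: a notch 24 mm wide, 10 deep, 12 high.
- mould2_a: Mate of the loose half, standing in the frame, last in the row. 64 (x) by 40 (y) by 80 mm high, origin at the centre of its underside, axes along the frame's. Its joint face, with two recesses and a spout notch, is at -y, towards the slanting cheek.
- mould2_a_face (a point): Centre of the joint face of mould2_a (its -y face), 40 mm above its underside.
- mould1_a: First half of mould 1, in the frame next to the square cheek. Size and origin as mould2_a; joint face at -y.
- mould1_a_face (a point): Centre of the joint face of mould1_a (its -y face), 40 mm above its underside.
- mould1_b: Second half of mould 1, in the frame between mould1_a and mould2_a. Same size and origin; keyed joint face at +y, towards mould1_a. The three halves in the frame stand loose, with gaps of 3.5 to 7 mm in all, and slide up under a few newtons.
- mould1_b_face (a point): Centre of the joint face of mould1_b (its +y face), 40 mm above its underside.
- wedge: Waxed beech wedge, 0.1 to 0.16 kg, on its edge on the table, the way up it is used: 130 mm long (x), 45 high, 18 thick at the tip (+x), 38 at the butt (-x). Origin: centre of the underside at half length. Flat face, towards the mould, at y = +14; slanting face, towards the slanting cheek, at y = -4 at the tip, -14 at the middle, -24 at the butt.
- wedge_butt (a point): Centre of the wedge's butt end, 65 mm behind its origin, 22.5 mm above its underside. The wedge slides on the board from the apron along the frame's +x. It tightens from about x = -20 (its origin, in the frame) and a steady push of 12 to 20 N here drives it on to -5 or so, squeezing the row on the buffer; friction then holds it.
- jar: Glaze jar with red lid, 64 mm across and 85 mm high, beyond the frame; not to be moved. Origin at the centre of its underside.
- bowl: Terracotta bowl, 104 mm across and 55 mm high, beyond the frame; not to be moved. Origin at the centre of its underside.
- jar_lid: Black jar lid, 68 mm across and 16 mm high, flat on the table; not to be moved. Origin at the centre of its underside.

How it is judged (in metres and radians):
On the way, in this order (a step that is already met when the one before it is completed fails the run):
1. the loose half stands upright on the board in the frame, joint face towards its mate (z of loose_half in the frame of frame below 0.016 m and angle between loose_half's own z axis and vertical below 0.06 rad and x of loose_half in the frame of frame between -0.006 and 0.006 m and distance between loose_half_face and mould2_a_face below 0.025 m), for 0.2 s.
2. the wedge lies on the board with its tip in the gap between the loose half and the slanting cheek (all of step 1 and x of wedge in the frame of frame between -0.085 and 0.03 m and y of wedge in the frame of frame between -0.075 and -0.045 m and z of wedge in the frame of frame below 0.017 m), for 0.1 s.
At the end, for the whole second after the job is handed in: All four halves upright (3 degrees) on the board, joint faces together, under 1.5 mm of gaps left in the row, the loose half within 6 mm of the centre line; the wedge flat on the board, origin at x = -45 to +30 mm of the frame, pressing on the loose half with over 4 N, at rest (z of each of mould1_a, mould1_b, mould2_a, loose_half in the frame of frame below 0.016 m and angle between each of mould1_a, mould1_b, mould2_a, loose_half's own z axis and vertical below 0.06 rad and x of loose_half in the frame of frame between -0.006 and 0.006 m and y of loose_half in the frame of frame above -0.0265 m and distance between loose_half_face and mould2_a_face below 0.0065 m and distance between mould1_b_face and mould1_a_face below 0.0065 m and x of wedge in the frame of frame between -0.045 and 0.03 m and angle between wedge's own z axis and vertical below 0.08 rad and z of wedge in the frame of frame below 0.017 m and contact force between wedge and loose_half above 4 N and linear speed of each of wedge, loose_half below 0.01 m/s); the robot touches nothing.
It fails at once if the jar, the bowl or the jar lid is moved more than 20 mm (distance of any of jar, bowl, jar_lid from where it was at the start of the episode above 0.02 m).
It fails at once if a mould half is toppled (tilted more than 0.45 rad) (angle between any of mould1_a, mould1_b, mould2_a, loose_half's own z axis and vertical above 0.45 rad).
It fails at once if a mould half is dropped (falls free, touching nothing, faster than 0.4 m/s) ((contact force between mould1_a and anything else below 0.05 N and linear speed of mould1_a above 0.4 m/s) or (contact force between mould1_b and anything else below 0.05 N and linear speed of mould1_b above 0.4 m/s) or (contact force between mould2_a and anything else below 0.05 N and linear speed of mould2_a above 0.4 m/s) or (contact force between loose_half and anything else below 0.05 N and linear speed of loose_half above 0.4 m/s)).
It also fails if it takes over 69 s, if anything falls off the work surface, if the arm or the gripper's body presses on something with over 40 N, if the wrist force passes 120 N, or if a joint passes its speed limit or range.

### The arm

A 6-joint arm with a two-finger parallel gripper is mounted at the origin on the work surface. World frame = base frame: x ahead of the robot, y to its left, z up, the work surface at z = 0. Lengths are in m, angles in degrees, forces in N, time in s.
With the tool pointing down it reaches from about 0.25 to 0.725 m from the base axis. Payload 9.7 kg.
Tool frame: the origin (TCP) lies between the finger pads; the fingertips stand bot.tcp_to_tips ahead of it and the grasp point (between the pads) lies 11 mm behind it (bot.tcp_to_tips is the distance from the TCP to the fingertips, in m); z points along the fingers, y is the line along which they close (so a half turn about z gives the same grasp; the last joint's range is limited). The gripper opens to 85 mm and grips with 20 to 120 N. Pads are 22 mm wide; open, the fingers measure 114 mm over their backs; the gripper's body (76 mm by 85 mm) begins 54 mm behind the grasp point. The pads swing forward as they close: fully open they stand 13 mm farther back than shut.
Start: joints at [72.307, 4.979, 10.078, 95.1, 0, 90], TCP at [0.167, 0.524, 0.239] pointing down, gripper open.
Joint ranges: [-179.16, 179.16], [-48.56, 103.87], [-65.8, 70.77], [-126.05, 130.52], [-82.76, 87.17], [-180, 180]. Speed limits (degrees/s): [127.2, 127.2, 147.25, 180, 180, 180].

### API

Orientations are given as [roll, pitch, yaw] about the fixed x, y, z axes, in that order (R = Rz(yaw) Ry(pitch) Rx(roll)).
In Python, from workcell import bot gives the robot as it stands. The module is installed in compiled form; this text tells all that it offers.
- The arm moves only by the tool carry_out, never from a script. Its arguments are lists of equal length, an entry for each row: "linear": the shift along the world's x, y, z normalised to -1 to 1, where 1 is 2 cm, a list of three; "rotation": the turn, a rotation vector about the world's x, y, z normalised to -1 to 1, where 1 is 8 degrees, a list of three; "grip": the closure, from -1 (fully open) to 1 (shut). In form: {"linear": [[tx, ty, tz], ...], "rotation": [[rx, ry, rz], ...], "grip": [grip, ...]}. A call has 1 to 12 rows; each row shifts and turns the commanded pose from where the row before left it; what a row does not reach is not made up. A row lasts 1/10 s, in which the tool goes at most 50 mm and 8.59 degrees, less where a joint would pass 70% of its speed; a pose out of reach is approached as far as the arm can. A call with a number of a shift or a turn outside -1 to 1 is refused whole. A call with a gripper value outside its range is refused whole. The fingers move at their own pace and stop on an object; "grip_force" is the grip in N (left out, the last holds). Time passes only in rows, so rows that do not move let the fingers close. It gives the time, the measured TCP pose, the force, the opening and the grip force at its end, in the units of the state.
- bot.get_obs(): the state, without advancing time (a new reading comes with each control period).
- bot.camera(name): name is "side" or "top"; returns the picture (384x512x3 uint8, blue, green, red); there is no depth.
- bot.camera_model(name): a dict with "fx", "fy", "cx", "cy" (pixels), "camera_from_world" (4x4, takes a point from world to camera coordinates). Camera axes: x right, y up, looking along -z (the intrinsics and any distortion apply to the point x, -y, -z); pixel columns grow to the right and rows downward; lengths in m; the calibration is good to about 2 mm. A picture is of the moment at which its call begins. camera_model takes no time and is no camera call.
- bot.job_done(): hands the job in; it is judged then, once.
The state is a dict: "time": time; "q": joint angles; "qd": joint speeds; "joint_efforts": joint torques, N m; "ee_pos": TCP position; "tcp_rot": TCP orientation; "wrist_force": force on the tool from outside, world axes, zero at the start; "torque": the same for the moment, N m; "opening": finger opening in m; "grasp_force": force on a finger pad.
Only numpy, scipy, OpenCV 4.12 (cv2) and the standard library are available. Lean on these libraries where they do the work, as an engineer would, in place of code of your own. Each camera call takes 0.05 s, during which the arm holds its last target. There are 200 camera calls.

## Working session

There is one attempt and no reset: what is moved stays moved. The work goes in short steps, Python scripts to look and compute and a tool call to move; the robot and the scene stay as the last step left them, time stands still between calls to the robot, and variables do not carry over. Pictures are saved under pics/ and viewed, at most 10 in all, crops included, and the job is handed in when it is done.

Besides the shell and the picture viewer there is one more tool, called after "Emit:" as name(argument=value, ...), one argument or row to a line, values as JSON. carry_out: Moves the arm, as the interface text tells. Its arguments: {"type":"object","properties":{"linear":{"type":"array","items":{"type":"array","items":{"type":"number"}}},"rotation":{"type":"array","items":{"type":"array","items":{"type":"number"}}},"grip":{"type":"array","items":{"type":"number"}},"grip_force":{"type":"number"}},"required":["linear","rotation","grip"]}

```bash
mkdir -p pics
python3 - <<'E'
from workcell import bot
import cv2
for n in("top","side"):
    im=bot.camera(n); cv2.imwrite(f"pics/{n}0.png",im); m=bot.camera_model(n); print(n,m)
    cv2.imwrite(f"pics/{n}0b.png",cv2.resize(im,(800,600),interpolation=cv2.INTER_CUBIC))
print(bot.get_obs(),bot.tcp_to_tips)
E
```

```text
top {'fx': 406.20810180559715, 'fy': 406.20810180559715, 'cx': 257.160766705554, 'cy': 196.0734882311183, 'camera_from_world': array([[ 0.02291581, -0.99972171, -0.00560101, -0.00425682],
       [ 0.99353079,  0.02214988,  0.11138197, -0.60746935],
       [-0.11122691, -0.00811719,  0.99376189, -1.11556731],
       [ 0.        ,  0.        ,  0.        ,  1.        ]])}
side {'fx': 408.1457857923617, 'fy': 408.1457857923617, 'cx': 251.6807733825701, 'cy': 187.3349283793041, 'camera_from_world': array([[ 0.71079802, -0.70333354,  0.00938692, -0.44092947],
       [ 0.38423845,  0.3994253 ,  0.83235824, -0.26898255],
       [-0.58917484, -0.58803177,  0.5541585 , -0.70991174],
       [ 0.        ,  0.        ,  0.        ,  1.        ]])}
{'time': 0.1, 'q': array([ 7.23082091e+01,  5.00835528e+00,  1.00382681e+01,  9.50989983e+01,
       -2.43362060e-04,  8.99992471e+01]), 'qd': array([-0.08381458, -0.09399461,  0.11265594, -0.03738195, -0.04797286,
        0.00297951]), 'joint_efforts': array([-1.62740803e-04, -5.21562195e+01,  4.65654302e+01,  1.59068685e-02,
       -3.23143837e-06, -1.23993769e-05]), 'ee_pos': array([0.16708473, 0.52380087, 0.23864355]), 'tcp_rot': array([-1.79930914e+02,  2.42454114e-04,  1.62308962e+02]), 'wrist_force': array([ 0.49699987,  0.00409503, -0.15615456]), 'torque': array([0.02953315, 0.01245121, 0.01208175]), 'grasp_force': 0.0, 'opening': 0.0855756045589093} 0.008
```

View pics/top0b.png

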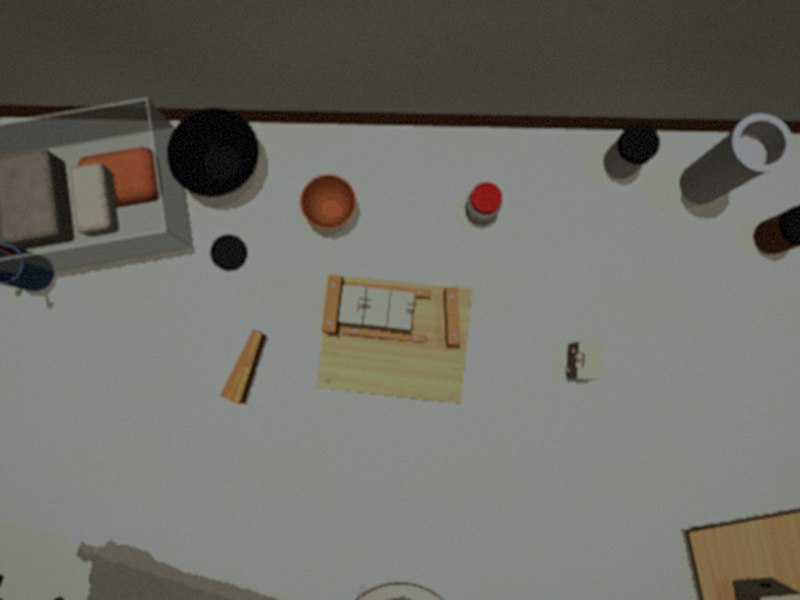

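View pics/side0b.png

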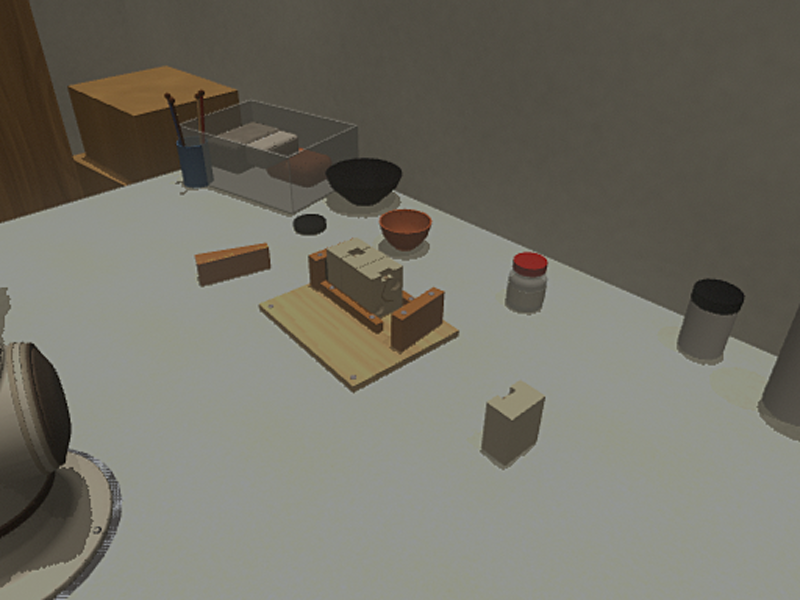

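The top view shows the frame around (395,335), the wedge at (245,367), and the loose half at (582,362), with its dark notched (or keyed) face to the left, which is +y. In the side view the loose half is at (513,425). Next I'll enlarge crops of these.

Run:
```python
import cv2,numpy as np
t=cv2.imread("pics/top0.png"); s=cv2.imread("pics/side0.png")
def crop(im,u0,v0,w,h,k,name):
    c=cv2.resize(im[v0:v0+h,u0:u0+w],None,fx=k,fy=k,interpolation=cv2.INTER_CUBIC)
    c=cv2.convertScaleAbs(c,alpha=1.5)
    for i in range(0,w,10): cv2.putText(c,str(u0+i),(i*k,8),0,.3,(0,255,255)); cv2.line(c,(i*k,10),(i*k,14),(0,255,255))
    for i in range(0,h,10): cv2.putText(c,str(v0+i),(0,i*k+3),0,.3,(0,255,255)); cv2.line(c,(20,i*k),(24,i*k),(0,255,255))
    if name: cv2.imwrite(name,c)
    return c
crop(t,200,172,106,90,7,"pics/tf.png")
a=crop(t,355,212,40,40,10,None);b=crop(t,137,206,40,58,10,None)
b2=np.zeros((580,400,3),np.uint8);b2[:400]=a
cv2.imwrite("pics/tl.png",np.hstack([b2,b]))
```

```text
(no output)
```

View pics/tf.png

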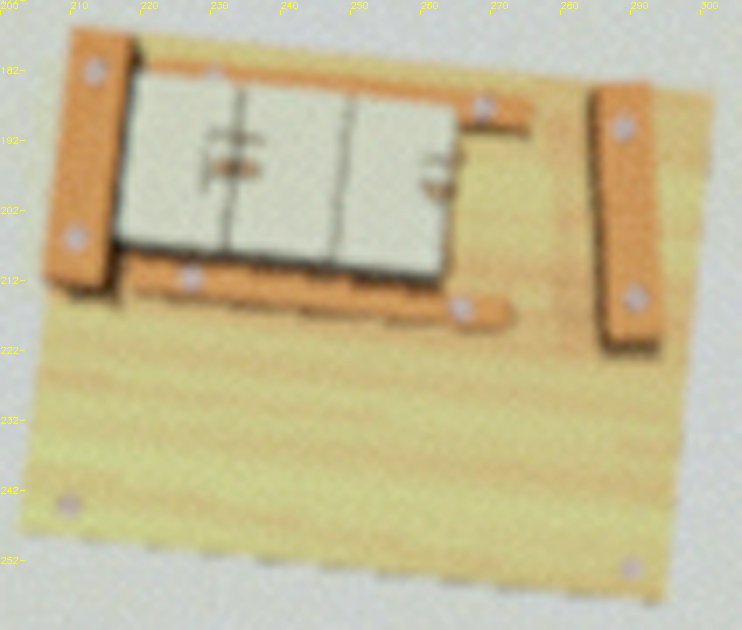

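View pics/tl.png

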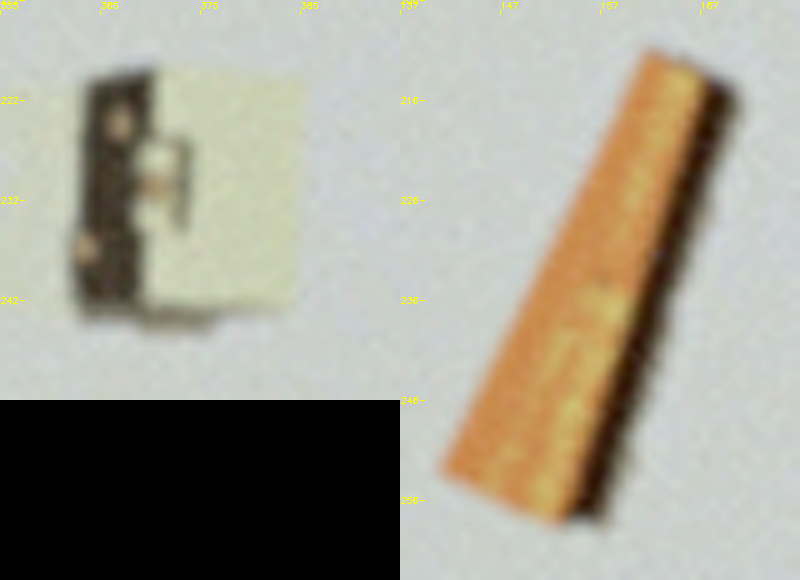

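```bash
cat > h.py <<'E'
import numpy as np, cv2
from scipy.optimize import least_squares
from workcell import bot
def proj(n,P):
    m=bot.camera_model(n);T=m["camera_from_world"];c=np.atleast_2d(P)@T[:3,:3].T+T[:3,3]
    return np.c_[m["cx"]+m["fx"]*c[:,0]/-c[:,2], m["cy"]-m["fy"]*c[:,1]/-c[:,2]]
def world(p,P):
    P=np.array(P,float);a=np.radians(p[2]);c,s=np.cos(a),np.sin(a)
    return np.c_[p[0]+c*P[:,0]-s*P[:,1],p[1]+s*P[:,0]+c*P[:,1],P[:,2]]
def fit(n,P,px,off,k,x0):
    P=np.array(P)/1000.; px=np.array(off)+(np.array(px)+.5)/k-.5
    r=least_squares(lambda p:(proj(n,world(p,P))-px).ravel(),x0,x_scale=[.01,.01,1])
    return r.x,r.fun.reshape(-1,2)
E
python3 - <<'E'
from h import *
np.set_printoptions(precision=4,suppress=True)
B=[(-150,150,12),(-150,-115,12),(60,-115,12),(50,145,72),(50,121,72),(-50,145,72),(-50,121,72),(50,-62.2,72),(-50,-77.6,72)]
b=[(20,530),(662,602),(712,92),(72,28),(137,36),(45,283),(108,292),(597,85),(607,342)]
f,r=fit("top",B,b,(200,172),7,[.45,0,0]);print("frame",f,r.round(1).tolist())
L=[(32,20,80),(32,-20,80),(-32,-20,80),(-32,20,80),(32,20,0),(-32,20,0),(-17,24,17),(17,24,51)]
l=[(155,68),(303,72),(297,312),(140,312),(85,80),(73,310),(87,247),(120,122)]
lh,r=fit("top",L,l,(355,212),10,[.45,-.25,0]);print("loose",lh,r.round(1).tolist())
W=[(65,14,45),(65,-4,45),(-65,14,45),(-65,-24,45)]
w,r=fit("top",W,[(248,48),(308,83),(40,470),(168,522)],(137,206),10,[.45,.25,0]);print("wedge",w,r.round(1).tolist())
np.save("pose.npy",[f,lh,w])
# overlay in side
im=cv2.convertScaleAbs(cv2.imread("pics/side0.png"),alpha=1.5)[110:310,110:360];im=cv2.resize(im,None,fx=3,fy=3,interpolation=cv2.INTER_CUBIC)
def dr(p,P,col):
    for u in proj("side",world(p,np.array(P)/1000.)): cv2.circle(im,tuple(int(q) for q in ((u+.5-110)*3)),2,col,-1)
dr(f,B+[(-34,-40,30),(-34,115,30),(-50,-77.6,12)],(0,0,255));dr(lh,L+[(-32,-20,0)],(0,255,0));dr(w,W+[(65,-4,0),(-65,-24,0)],(255,0,0))
cv2.imwrite("pics/ov.png",im)
E
```

```text
frame [ 0.5948  0.0003 -4.8277] [[-0.2, 0.6], [0.9, 0.4], [0.8, 0.3], [0.0, 0.1], [-0.6, -0.2], [-0.5, -0.3], [-0.8, -0.7], [-0.1, -0.2], [0.5, -0.0]]
loose [ 0.5163 -0.3158 -2.4534] [[0.3, -0.2], [0.3, 0.4], [0.2, 0.2], [0.9, -0.7], [-0.2, 0.2], [0.1, -0.6], [-1.0, 0.3], [-0.7, 0.3]]
wedge [  0.4953   0.2887 -23.6937] [[0.3, -0.1], [0.0, -0.9], [0.1, 0.2], [-0.4, 0.9]]
```

View pics/ov.png

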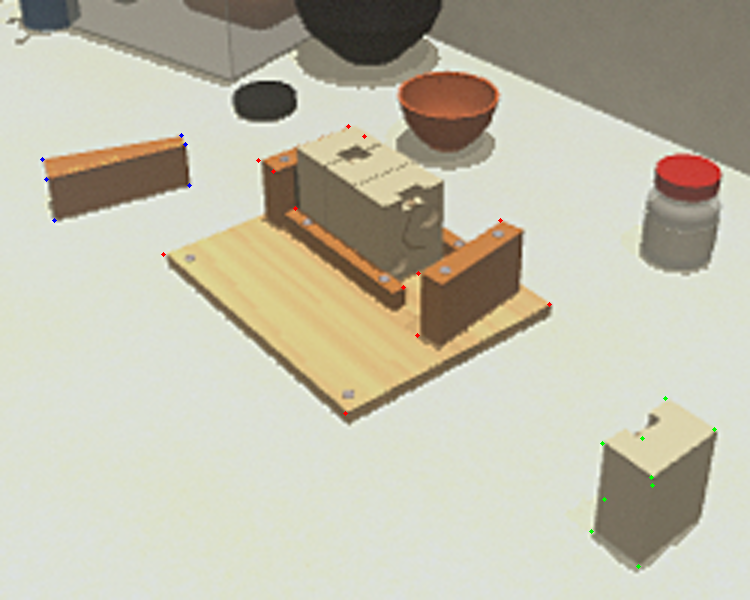

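The side overlay shows my projected points sitting about 1.5 px up-left of the frame corners, for example (345,413) projected against (350,413) actual. That is a calibration bias of 2–3 mm. I'll fit both views jointly.

```bash
cat >> h.py <<'E'
def fit2(views,x0):
    V=[(n,np.array(P)/1000.,np.array(o)+(np.array(px)+.5)/k-.5) for n,P,px,o,k in views]
    r=least_squares(lambda p:np.concatenate([(proj(n,world(p,P))-px).ravel() for n,P,px in V]),x0,x_scale=[.01,.01,1],loss="soft_l1")
    return r.x,[(proj(n,world(r.x,P))-px).mean(0).round(2).tolist() for n,P,px in V]
E
python3 - <<'E'
from h import *
np.set_printoptions(precision=4,suppress=True)
B=[(-150,150,12),(-150,-115,12),(60,-115,12),(50,145,72),(50,121,72),(-50,145,72),(-50,121,72),(50,-62.2,72),(-50,-77.6,72)]
b=[(20,530),(662,602),(712,92),(72,28),(137,36),(45,283),(108,292),(597,85),(607,342)]
Bs=[(-150,-115,12),(-150,150,12),(60,-115,12),(-50,-77.6,72),(50,-62.2,72),(-34,-40,30)]
bs=[(350,413),(168,257),(551,303),(421,276),(505,223),(407,290)]
L=[(32,20,80),(32,-20,80),(-32,-20,80),(-32,20,80),(32,20,0),(-32,20,0),(-17,24,17),(17,24,51)]
l=[(155,68),(303,72),(297,312),(140,312),(85,80),(73,310),(87,247),(120,122)]
Ls=[(32,-20,80),(-32,-20,80),(-32,20,80),(-32,-20,0),(-32,20,0),(32,20,80)]
ls=[(717,430),(655,475),(602,443),(638,570),(596,533),(668,402)]
W=[(65,14,45),(65,-4,45),(-65,14,45),(-65,-24,45)];w=[(248,48),(308,83),(40,470),(168,522)]
Ws=[(-65,14,45),(65,-4,45),(-65,-24,45),(65,-4,0),(-65,-24,0)];ws=[(44,160),(187,147),(50,178),(189,185),(55,220)]
S=("side",)
for nm,t,s,x0 in(("frame",(B,b,(200,172),7),(Bs,bs),[.59,0,-4]),("loose",(L,l,(355,212),10),(Ls,ls),[.5,-.3,0]),("wedge",(W,w,(137,206),10),(Ws,ws),[.5,.3,-20])):
    v1=("top",)+t; v2=("side",)+s+((110,110),3)
    for v in([v1],[v2],[v1,v2]): print(nm,*fit2(v,x0))
# mate position: bottom -y edge of mould2_a top (z=92) in frame coordinates
f,_=fit2([("top",B,b,(200,172),7)],[.59,0,0])
for P,p in (((32,-10,92),(457,106)),((-32,-10,92),(440,277)),((32,110,92),(137,72)),((-32,110,92),(115,245))):
    px=np.array([200,172])+(np.array(p)+.5)/7-.5
    r=least_squares(lambda q:(proj("top",world(f,[[q[0],q[1],.092]]))-px).ravel(),np.array(P[:2])/1e3);print(r.x*1000)
E
```

```text
frame [ 0.5949  0.0003 -4.8049] [[0.02, 0.0]]
frame [ 0.5957 -0.0033 -4.7012] [[-0.01, -0.05]]
frame [ 0.5956 -0.001  -4.5454] [[0.53, -0.18], [-0.64, -0.43]]
loose [ 0.5164 -0.3157 -2.4123] [[-0.03, -0.02]]
loose [ 0.5163 -0.3177 -2.7529] [[-0.01, 0.0]]
loose [ 0.5166 -0.3168 -2.373 ] [[0.36, -0.07], [-0.28, -0.27]]
wedge [  0.4954   0.2888 -23.626 ] [[-0.0, -0.02]]
wedge [  0.496    0.2865 -24.4324] [[0.01, -0.05]]
wedge [  0.496    0.2881 -23.68  ] [[0.24, -0.23], [-0.26, -0.24]]
[32.7065 -8.6951]
[-33.5367  -9.1235]
[ 32.8042 115.3173]
[-34.5363 115.8722]
```

Emit:
carry_out(
  linear=[
    [0.4064, -0.9773, 0],
    [0.4064, -0.9773, 0],
    [0.4064, -0.9773, 0],
    [0.4064, -0.9773, 0],
    [0.4064, -0.9773, 0],
    [0.4064, -0.9773, 0],
    [0.4064, -0.9773, 0],
    [0.4064, -0.9773, 0],
    [0.4064, -0.9773, 0],
    [0.4064, -0.9773, 0],
    [0.4064, -0.9773, 0],
    [0.4064, -0.9773, 0],
  ],
  rotation=[
    [0, 0, -0.26],
    [0, 0, -0.26],
    [0, 0, -0.26],
    [0, 0, -0.26],
    [0, 0, -0.26],
    [0, 0, -0.26],
    [0, 0, -0.26],
    [0, 0, -0.26],
    [0, 0, -0.26],
    [0, 0, -0.26],
    [0, 0, -0.26],
    [0, 0, -0.26],
  ],
  grip=[-1, -1, -1, -1, -1, -1, -1, -1, -1, -1, -1, -1],
  grip_force=40,
)

```text
time: 1.3
ee_pos: [0.2648, 0.2885, 0.239]
tcp_rot: [-180.0, 0.0, 137.3]
wrist_force: [0.6, 0.2, 0.5]
opening: 0.0852
grasp_force: 0.0
```

Emit:
carry_out(
  linear=[
    [0.4064, -0.9773, 0],
    [0.4064, -0.9773, 0],
    [0.4064, -0.9773, 0],
    [0.4064, -0.9773, 0],
    [0.4064, -0.9773, 0],
    [0.4064, -0.9773, 0],
    [0.4064, -0.9773, 0],
    [0.4064, -0.9773, 0],
    [0.4064, -0.9773, 0],
    [0.4064, -0.9773, 0],
    [0.4064, -0.9773, 0],
    [0.4064, -0.9773, 0],
  ],
  rotation=[
    [0, 0, -0.26],
    [0, 0, -0.26],
    [0, 0, -0.26],
    [0, 0, -0.26],
    [0, 0, -0.26],
    [0, 0, -0.26],
    [0, 0, -0.26],
    [0, 0, -0.26],
    [0, 0, -0.26],
    [0, 0, -0.26],
    [0, 0, -0.26],
    [0, 0, -0.26],
  ],
  grip=[-1, -1, -1, -1, -1, -1, -1, -1, -1, -1, -1, -1],
)

```text
time: 2.5
ee_pos: [0.3623, 0.054, 0.2391]
tcp_rot: [-180.0, -0.0, 112.3]
wrist_force: [0.4, 0.0, -0.1]
opening: 0.0856
grasp_force: 0.0
```

Emit:
carry_out(
  linear=[
    [0.4064, -0.9773, 0],
    [0.4064, -0.9773, 0],
    [0.4064, -0.9773, 0],
    [0.4064, -0.9773, 0],
    [0.4064, -0.9773, 0],
    [0.4064, -0.9773, 0],
    [0.4064, -0.9773, 0],
    [0.4064, -0.9773, 0],
    [0.4064, -0.9773, 0],
    [0.4064, -0.9773, 0],
    [0.4064, -0.9773, 0],
    [0.4064, -0.9773, 0],
  ],
  rotation=[
    [0, 0, -0.26],
    [0, 0, -0.26],
    [0, 0, -0.26],
    [0, 0, -0.26],
    [0, 0, -0.26],
    [0, 0, -0.26],
    [0, 0, -0.26],
    [0, 0, -0.26],
    [0, 0, -0.26],
    [0, 0, -0.26],
    [0, 0, -0.26],
    [0, 0, -0.26],
  ],
  grip=[-1, -1, -1, -1, -1, -1, -1, -1, -1, -1, -1, -1],
)

```text
time: 3.7
ee_pos: [0.4599, -0.1805, 0.2389]
tcp_rot: [-180.0, -0.0, 87.3]
wrist_force: [-0.6, -0.2, -0.1]
opening: 0.0855
grasp_force: 0.0
```

Emit:
carry_out(
  linear=[
    [0.4064, -0.9773, 0],
    [0.4064, -0.9773, 0],
    [0.4064, -0.9773, 0],
    [0.4064, -0.9773, 0],
    [0.4064, -0.9773, 0],
    [0.4064, -0.9773, 0],
    [0.4064, -0.9773, 0],
    [0, 0, -0.6],
    [0, 0, -0.8],
    [0, 0, -0.8],
    [0, 0, -0.3],
  ],
  rotation=[
    [0, 0, 0],
    [0, 0, 0],
    [0, 0, 0],
    [0, 0, 0],
    [0, 0, 0],
    [0, 0, 0],
    [0, 0, 0],
    [0, 0, 0],
    [0, 0, 0],
    [0, 0, 0],
    [0, 0, 0],
  ],
  grip=[-1, -1, -1, -1, -1, -1, -1, -1, -1, -1, -1],
)

```text
time: 4.8
ee_pos: [0.5158, -0.3156, 0.1868]
tcp_rot: [-179.8, -0.1, 87.4]
wrist_force: [-0.4, -0.1, 0.2]
opening: 0.0855
grasp_force: 0.0
```

Emit:
carry_out(
  linear=[
    [0, -0.04, -0.8],
    [0, 0, -1],
    [0, 0, -1],
    [0, 0, -1],
    [0, 0, -1],
    [0, 0, -1],
    [0, 0, -0.8],
    [0, 0, -0.5],
    [0, 0, -0.25],
    [0, 0, 0],
  ],
  rotation=[
    [0, 0, 0],
    [0, 0, 0],
    [0, 0, 0],
    [0, 0, 0],
    [0, 0, 0],
    [0, 0, 0],
    [0, 0, 0],
    [0, 0, 0],
    [0, 0, 0],
    [0, 0, 0],
  ],
  grip=[-1, -1, -1, -1, -1, -1, -1, -1, -1, -1],
)

```text
time: 5.8
ee_pos: [0.5165, -0.3171, 0.0421]
tcp_rot: [-180.0, -0.0, 87.4]
wrist_force: [-0.6, -0.3, -1.0]
opening: 0.0857
grasp_force: 0.0
```

Emit:
carry_out(
  linear=[
    [0, 0, 0],
    [0, 0, 0],
    [0, 0, 0],
    [0, 0, 0],
    [0, 0, 0],
    [0, 0, 0],
    [0, 0, 0],
    [0, 0, 0],
  ],
  rotation=[
    [0, 0, 0],
    [0, 0, 0],
    [0, 0, 0],
    [0, 0, 0],
    [0, 0, 0],
    [0, 0, 0],
    [0, 0, 0],
    [0, 0, 0],
  ],
  grip=[-0.6, -0.5, -0.4, -0.3, -0.2, 0, 0.2, 0.2],
)

```text
time: 6.6
ee_pos: [0.5172, -0.3176, 0.0436]
tcp_rot: [179.9, 0.1, 87.4]
wrist_force: [-0.2, 0.1, 6.3]
opening: 0.0636
grasp_force: 44.9
```

Emit:
carry_out(
  linear=[
    [0, 0, 0.3],
    [0, 0, 0.7],
    [0, 0, 1],
    [0, 0, 1],
    [0, 0, 1],
    [0, 0, 1],
    [0, 0, 0.7],
    [0, 0, 0.3],
    [0.1, 0.4, 0],
    [0.2, 0.7, 0],
    [0.25, 0.9, 0],
    [0.25, 0.9, 0],
  ],
  rotation=[
    [0, 0, 0],
    [0, 0, 0],
    [0, 0, 0],
    [0, 0, 0],
    [0, 0, 0],
    [0, 0, 0],
    [0, 0, 0],
    [0, 0, 0],
    [0, 0, 0],
    [0, 0, 0],
    [0, 0, 0],
    [0, 0, 0],
  ],
  grip=[0.2, 0.2, 0.2, 0.2, 0.2, 0.2, 0.2, 0.2, 0.2, 0.2, 0.2, 0.2],
)

```text
time: 7.8
ee_pos: [0.5325, -0.2575, 0.161]
tcp_rot: [-179.9, -0.1, 87.4]
wrist_force: [0.6, 0.9, -1.6]
opening: 0.0638
grasp_force: 44.5
```

Emit:
carry_out(
  linear=[
    [0.25, 0.9, 0],
    [0.25, 0.9, 0],
    [0.25, 0.9, 0],
    [0.25, 0.9, 0],
    [0.25, 0.9, 0],
    [0.25, 0.9, 0],
    [0.25, 0.9, 0],
    [0.25, 0.9, 0],
    [0.25, 0.9, 0],
    [0.25, 0.9, 0],
    [0.25, 0.9, 0],
    [0.235, 0.85, 0],
  ],
  rotation=[
    [0, 0, 0],
    [0, 0, -0.05],
    [0, 0, -0.05],
    [0, 0, -0.05],
    [0, 0, -0.05],
    [0, 0, -0.06],
    [0, 0, 0],
    [0, 0, 0],
    [0, 0, 0],
    [0, 0, 0],
    [0, 0, 0],
    [0, 0, 0],
  ],
  grip=[0.2, 0.2, 0.2, 0.2, 0.2, 0.2, 0.2, 0.2, 0.2, 0.2, 0.2, 0.2],
)

```text
time: 9.0
ee_pos: [0.5919, -0.0423, 0.1612]
tcp_rot: [-179.9, -0.0, 85.4]
wrist_force: [0.3, 0.2, -1.9]
opening: 0.0638
grasp_force: 44.4
```

Emit:
carry_out(
  linear=[
    [0, 0.235, 0],
    [0, 0, -0.5],
    [0, 0, -1],
    [0, 0, -1],
    [0, 0, -0.7],
    [0, 0, -0.3],
    [0, 0, 0],
  ],
  rotation=[
    [0, 0, 0],
    [0, 0, 0],
    [0, 0, 0],
    [0, 0, 0],
    [0, 0, 0],
    [0, 0, 0],
    [0, 0, 0],
  ],
  grip=[0.2, 0.2, 0.2, 0.2, 0.2, 0.2, 0.2],
)

```text
time: 9.7
ee_pos: [0.5918, -0.0399, 0.0913]
tcp_rot: [-179.9, 0.0, 85.3]
wrist_force: [0.3, -0.9, -3.0]
opening: 0.0636
grasp_force: 44.5
```

Run:
```python
from workcell import bot
import cv2,numpy as np
t=bot.camera("top");s=bot.camera("side");o=bot.get_obs();print(o["ee_pos"],o["tcp_rot"],o["wrist_force"],o["opening"])
def c(im,u,v,w,h,k): return cv2.convertScaleAbs(cv2.resize(im[v:v+h,u:u+w],None,fx=k,fy=k,interpolation=cv2.INTER_CUBIC),alpha=1.5)
cv2.imwrite("pics/m1.png",np.hstack([c(t,235,160,70,100,5),c(s,205,150,90,100,5)]))
```

```text
[ 0.59264443 -0.03981666  0.09300852] [1.79946915e+02 1.21886386e-03 8.53304902e+01] [ 0.54459022 -0.16986833 -1.68343601] 0.06382381941670646
```

View pics/m1.png

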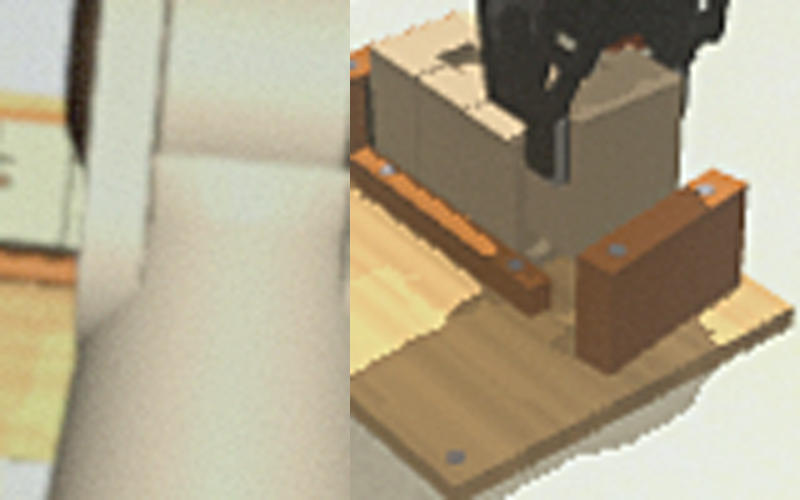

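The side view shows the half hanging clear over the gap, between mould2_a and the slanting cheek, with its lower corner near (575,258). I'll lower it and watch the force.

Emit:
carry_out(
  linear=[
    [0, 0, -0.4],
    [0, 0, -0.4],
    [0, 0, -0.15],
    [0, 0, -0.1],
    [0, 0, -0.1],
    [0, 0, -0.1],
    [0, 0, 0],
  ],
  rotation=[
    [0, 0, 0],
    [0, 0, 0],
    [0, 0, 0],
    [0, 0, 0],
    [0, 0, 0],
    [0, 0, 0],
    [0, 0, 0],
  ],
  grip=[0.2, 0.2, 0.2, 0.2, 0.2, 0.2, 0.2],
)

```text
time: 10.5
ee_pos: [0.5923, -0.0396, 0.0671]
tcp_rot: [-180.0, 0.0, 85.3]
wrist_force: [0.3, -0.4, -2.5]
opening: 0.0639
grasp_force: 44.5
```

Emit:
carry_out(
  linear=[
    [0, 0, -0.15],
    [0, 0, -0.15],
    [0, 0, -0.1],
    [0, 0, -0.05],
    [0, 0, 0],
  ],
  rotation=[
    [0, 0, 0],
    [0, 0, 0],
    [0, 0, 0],
    [0, 0, 0],
    [0, 0, 0],
  ],
  grip=[0.2, 0.2, 0.2, 0.2, 0.2],
)

```text
time: 11.0
ee_pos: [0.5923, -0.0396, 0.0581]
tcp_rot: [-180.0, 0.0, 85.3]
wrist_force: [0.2, -0.3, -2.1]
opening: 0.0634
grasp_force: 44.5
```

Emit:
carry_out(
  linear=[
    [0, 0, -0.05],
    [0, 0, -0.05],
    [0, 0, 0],
  ],
  rotation=[
    [0, 0, 0],
    [0, 0, 0],
    [0, 0, 0],
  ],
  grip=[0.2, 0.2, 0.2],
)

```text
time: 11.3
ee_pos: [0.5923, -0.0396, 0.0561]
tcp_rot: [-180.0, 0.0, 85.3]
wrist_force: [0.5, -0.5, -2.8]
opening: 0.0639
grasp_force: 44.5
```

Emit:
carry_out(
  linear=[
    [0, 0, -0.05],
    [0, 0, -0.03],
    [0, 0, 0],
  ],
  rotation=[
    [0, 0, 0],
    [0, 0, 0],
    [0, 0, 0],
  ],
  grip=[0.2, 0.2, 0.2],
)

```text
time: 11.6
ee_pos: [0.5924, -0.0396, 0.0555]
tcp_rot: [180.0, -0.0, 85.3]
wrist_force: [-3.5, -0.1, 5.3]
opening: 0.0637
grasp_force: 45.2
```

Emit:
carry_out(
  linear=[
    [0, 0, -0.03],
    [0, 0, -0.03],
    [0, 0, 0],
  ],
  rotation=[
    [0, 0, 0],
    [0, 0, 0],
    [0, 0, 0],
  ],
  grip=[0.2, 0.2, 0.2],
)

```text
time: 11.9
ee_pos: [0.5924, -0.0396, 0.0555]
tcp_rot: [179.9, -0.0, 85.3]
wrist_force: [-6.6, 0.4, 14.3]
opening: 0.0633
grasp_force: 46.1
```

Emit:
carry_out(
  linear=[
    [0, 0, 0.06],
    [0.008, 0.1, 0],
    [0.012, 0.15, 0],
    [0.012, 0.15, 0],
    [0.008, 0.1, 0],
    [0, 0, 0],
  ],
  rotation=[
    [0, 0, 0],
    [0, 0, 0],
    [0, 0, 0],
    [0, 0, 0],
    [0, 0, 0],
    [0, 0, 0],
  ],
  grip=[0.2, 0.2, 0.2, 0.2, 0.2, 0.2],
)

```text
time: 12.5
ee_pos: [0.594, -0.0299, 0.0556]
tcp_rot: [179.9, 0.1, 85.3]
wrist_force: [0.4, -3.7, 6.8]
opening: 0.0634
grasp_force: 45.2
```

Emit:
carry_out(
  linear=[
    [0.004, 0.05, 0],
    [0.004, 0.05, 0],
    [0, 0, 0],
  ],
  rotation=[
    [0, 0, 0],
    [0, 0, 0],
    [0, 0, 0],
  ],
  grip=[0.2, 0.2, 0.2],
)

```text
time: 12.8
ee_pos: [0.5941, -0.0285, 0.0556]
tcp_rot: [179.9, 0.1, 85.3]
wrist_force: [0.1, -6.3, 6.9]
opening: 0.0635
grasp_force: 45.2
```

Emit:
carry_out(
  linear=[
    [0.004, 0.05, 0],
    [0.004, 0.05, 0],
    [0, 0, 0],
  ],
  rotation=[
    [0, 0, 0],
    [0, 0, 0],
    [0, 0, 0],
  ],
  grip=[0.2, 0.2, 0.2],
)

```text
time: 13.1
ee_pos: [0.5942, -0.0267, 0.0556]
tcp_rot: [179.9, 0.1, 85.3]
wrist_force: [-0.8, -6.2, 7.7]
opening: 0.0639
grasp_force: 45.3
```

Emit:
carry_out(
  linear=[
    [0.004, 0.05, 0],
    [0.004, 0.05, 0],
    [0, 0, 0],
  ],
  rotation=[
    [0, 0, 0],
    [0, 0, 0],
    [0, 0, 0],
  ],
  grip=[0.2, 0.2, 0.2],
)

```text
time: 13.4
ee_pos: [0.5943, -0.0254, 0.0556]
tcp_rot: [179.9, 0.2, 85.3]
wrist_force: [-1.4, -11.9, 6.8]
opening: 0.0639
grasp_force: 44.9
```

Emit:
carry_out(
  linear=[
    [0, 0, 0],
    [0, 0, 0],
    [0, 0, 0],
    [0, 0, 0],
    [0, 0, 0],
    [0, 0, 0.4],
    [0, 0, 0.8],
    [0, 0, 1],
    [0, 0, 1],
    [0, 0, 1],
    [0, 0, 1],
    [0, 0, 0.7],
  ],
  rotation=[
    [0, 0, 0],
    [0, 0, 0],
    [0, 0, 0],
    [0, 0, 0],
    [0, 0, 0],
    [0, 0, 0],
    [0, 0, 0],
    [0, 0, 0],
    [0, 0, 0],
    [0, 0, 0],
    [0, 0, 0],
    [0, 0, 0],
  ],
  grip=[-0.4, -0.7, -1, -1, -1, -1, -1, -1, -1, -1, -1, -1],
)

```text
time: 14.6
ee_pos: [0.594, -0.0235, 0.1748]
tcp_rot: [179.9, -0.0, 85.4]
wrist_force: [-0.7, 0.3, 0.6]
opening: 0.0855
grasp_force: 0.0
```

Run:
```python
from workcell import bot
import cv2,numpy as np
s=bot.camera("side");o=bot.get_obs();print(o["ee_pos"],o["q"],o["wrist_force"],o["opening"])
def c(im,u,v,w,h,k): return cv2.convertScaleAbs(cv2.resize(im[v:v+h,u:u+w],None,fx=k,fy=k,interpolation=cv2.INTER_CUBIC),alpha=1.5)
cv2.imwrite("pics/m2.png",c(s,190,140,120,100,6))
```

```text
[ 0.59449326 -0.0235393   0.17674817] [-2.26997686e+00  1.01069294e+01  8.82271262e+00  8.84765953e+01
  5.37385076e-03  9.23769500e+01] [0.45217043 0.47606696 2.1298953 ] 0.08562194988941181
```

View pics/m2.png

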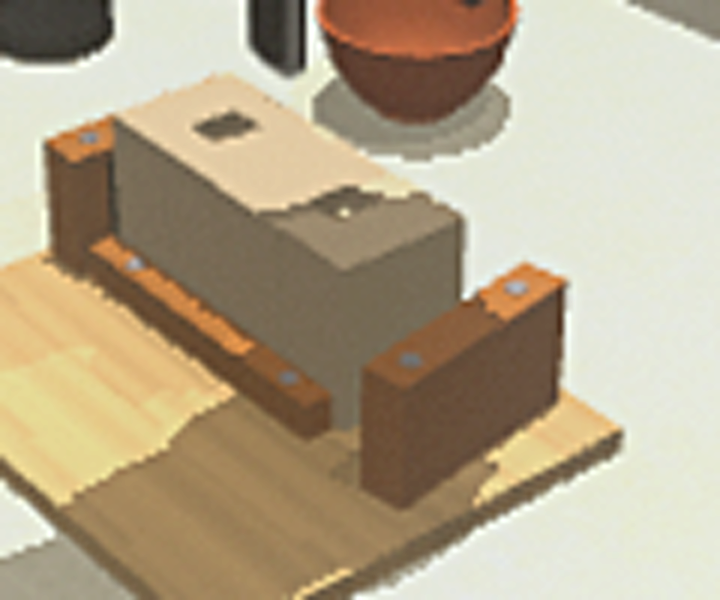

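The side view shows the four halves closed up with straight seams. The loose half stands upright next to its mate, its outer corner at (345,270), and the wedge gap is open. Wedge next.

Emit:
carry_out(
  linear=[
    [-0.4018, 0.9553, 0],
    [-0.4018, 0.9553, 0],
    [-0.4018, 0.9553, 0],
    [-0.4018, 0.9553, 0],
    [-0.4018, 0.9553, 0],
    [-0.4018, 0.9553, 0],
    [-0.4018, 0.9553, 0],
    [-0.4018, 0.9553, 0],
    [-0.4018, 0.9553, 0],
    [-0.4018, 0.9553, 0],
    [-0.4018, 0.9553, 0],
    [-0.4018, 0.9553, 0],
  ],
  rotation=[
    [0, 0, 0.5212],
    [0, 0, 0.5212],
    [0, 0, 0.5212],
    [0, 0, 0.5212],
    [0, 0, 0.5212],
    [0, 0, 0.5212],
    [0, 0, 0.5212],
    [0, 0, 0.5212],
    [0, 0, 0.5212],
    [0, 0, 0.5212],
    [0, 0, 0.5212],
    [0, 0, 0.5212],
  ],
  grip=[-1, -1, -1, -1, -1, -1, -1, -1, -1, -1, -1, -1],
)

```text
time: 15.85
ee_pos: [0.4967, 0.2064, 0.1722]
tcp_rot: [-180.0, -0.0, 135.6]
wrist_force: [0.1, -0.0, -0.4]
opening: 0.0854
grasp_force: 0.0
```

Emit:
carry_out(
  linear=[
    [-0.4018, 0.9553, 0],
    [-0.4018, 0.9553, 0],
    [-0.4018, 0.9553, 0],
    [-0.4018, 0.9553, 0],
    [-0.4018, 0.9553, 0],
    [0, 0, -0.5],
    [0, 0, -1],
    [0, 0, -1],
    [0, 0, -0.8],
    [0, 0, 0],
  ],
  rotation=[
    [0, 0, 0.5212],
    [0, 0, 0.5212],
    [0, 0, 0.5212],
    [0, 0, 0.5212],
    [0, 0, 0.5212],
    [0, 0, 0],
    [0, 0, 0],
    [0, 0, 0],
    [0, 0, 0],
    [0, 0, 0],
  ],
  grip=[-1, -1, -1, -1, -1, -1, -1, -1, -1, -1],
)

```text
time: 16.85
ee_pos: [0.456, 0.2998, 0.1036]
tcp_rot: [-179.8, -0.1, 156.1]
wrist_force: [-0.5, 0.1, -0.9]
opening: 0.0858
grasp_force: 0.0
```

Emit:
carry_out(
  linear=[
    [0.08, 0.06, -0.5],
    [0, 0, -1],
    [0, 0, -1],
    [0, 0, -1],
    [0, 0, -0.6],
    [0, 0, -0.2],
    [0, 0, 0],
  ],
  rotation=[
    [0, 0, 0],
    [0, 0, 0],
    [0, 0, 0],
    [0, 0, 0],
    [0, 0, 0],
    [0, 0, 0],
    [0, 0, 0],
  ],
  grip=[-1, -1, -1, -1, -1, -1, -1],
)

```text
time: 17.55
ee_pos: [0.4587, 0.3024, 0.0207]
tcp_rot: [-180.0, -0.0, 156.2]
wrist_force: [1.3, -0.1, 0.1]
opening: 0.0853
grasp_force: 0.0
```

Emit:
carry_out(
  linear=[
    [0, 0, 0],
    [0, 0, 0],
    [0, 0, 0],
    [0, 0, 0],
    [0, 0, 0],
    [0, 0, 0],
    [0, 0, 0],
    [0, 0, 0],
    [0, 0, 0],
    [0, 0, 0],
  ],
  rotation=[
    [0, 0, 0],
    [0, 0, 0],
    [0, 0, 0],
    [0, 0, 0],
    [0, 0, 0],
    [0, 0, 0],
    [0, 0, 0],
    [0, 0, 0],
    [0, 0, 0],
    [0, 0, 0],
  ],
  grip=[-0.6, -0.4, -0.2, 0, 0.2, 0.4, 0.6, 0.6, 0.6, 0.6],
)

```text
time: 18.55
ee_pos: [0.4589, 0.3027, 0.0212]
tcp_rot: [180.0, 0.0, 156.2]
wrist_force: [-0.2, 0.8, 4.9]
opening: 0.0348
grasp_force: 39.5
```

Emit:
carry_out(
  linear=[
    [0, 0, 0.4],
    [0, 0, 0.8],
    [0, 0, 1],
    [0, 0, 1],
    [0, 0, 1],
    [0, 0, 0.8],
    [-0.062, -0.94, 0],
    [-0.062, -0.94, 0],
    [-0.062, -0.94, 0],
    [-0.062, -0.94, 0],
    [-0.062, -0.94, 0],
    [-0.062, -0.94, 0],
  ],
  rotation=[
    [0, 0, 0],
    [0, 0, 0],
    [0, 0, 0],
    [0, 0, 0],
    [0, 0, 0],
    [0, 0, 0],
    [0, 0, 0.239],
    [0, 0, 0.239],
    [0, 0, 0.239],
    [0, 0, 0.239],
    [0, 0, 0.239],
    [0, 0, 0.239],
  ],
  grip=[0.6, 0.6, 0.6, 0.6, 0.6, 0.6, 0.6, 0.6, 0.6, 0.6, 0.6, 0.6],
)

```text
time: 19.75
ee_pos: [0.4507, 0.1887, 0.1206]
tcp_rot: [-180.0, -0.0, 167.8]
wrist_force: [1.0, 0.8, -0.2]
opening: 0.0344
grasp_force: 39.6
```

Emit:
carry_out(
  linear=[
    [-0.062, -0.94, 0],
    [-0.062, -0.94, 0],
    [-0.062, -0.94, 0],
    [-0.062, -0.94, 0],
    [-0.062, -0.94, 0],
    [-0.062, -0.94, 0],
    [-0.062, -0.94, 0],
    [-0.062, -0.94, 0],
    [-0.062, -0.94, 0],
    [-0.062, -0.94, 0],
    [-0.062, -0.94, 0],
    [-0.062, -0.94, 0],
  ],
  rotation=[
    [0, 0, 0.239],
    [0, 0, 0.239],
    [0, 0, 0.239],
    [0, 0, 0.239],
    [0, 0, 0],
    [0, 0, 0],
    [0, 0, 0],
    [0, 0, 0],
    [0, 0, 0],
    [0, 0, 0],
    [0, 0, 0],
    [0, 0, 0],
  ],
  grip=[0.6, 0.6, 0.6, 0.6, 0.6, 0.6, 0.6, 0.6, 0.6, 0.6, 0.6, 0.6],
)

```text
time: 20.95
ee_pos: [0.4358, -0.0368, 0.1207]
tcp_rot: [-180.0, -0.0, 175.3]
wrist_force: [0.2, 0.0, -1.1]
opening: 0.0346
grasp_force: 39.6
```

Emit:
carry_out(
  linear=[
    [-0.062, -0.94, 0],
    [0, 0, -0.6],
    [0, 0, -1],
    [0, 0, -0.8],
    [0, 0, -0.4],
    [0, 0, 0],
  ],
  rotation=[
    [0, 0, 0],
    [0, 0, 0],
    [0, 0, 0],
    [0, 0, 0],
    [0, 0, 0],
    [0, 0, 0],
  ],
  grip=[0.6, 0.6, 0.6, 0.6, 0.6, 0.6],
)

```text
time: 21.55
ee_pos: [0.4341, -0.0543, 0.0633]
tcp_rot: [180.0, -0.1, 175.4]
wrist_force: [0.3, -0.4, -0.9]
opening: 0.0346
grasp_force: 39.8
```

Run:
```python
from workcell import bot
import cv2,numpy as np
s=bot.camera("side");t=bot.camera("top");o=bot.get_obs();print(o["ee_pos"],o["tcp_rot"],o["wrist_force"],o["opening"])
def c(im,u,v,w,h,k): return cv2.convertScaleAbs(cv2.resize(im[v:v+h,u:u+w],None,fx=k,fy=k,interpolation=cv2.INTER_CUBIC),alpha=1.5)
cv2.imwrite("pics/m3.png",np.hstack([c(t,240,180,66,100,6),c(s,190,160,66,100,6)]))
```

```text
[ 0.4351337  -0.05453365  0.06501274] [1.79998657e+02 3.03638687e-03 1.75369075e+02] [ 0.46892033  0.11443823 -1.79967841] 0.03464548074167141
```

View pics/m3.png

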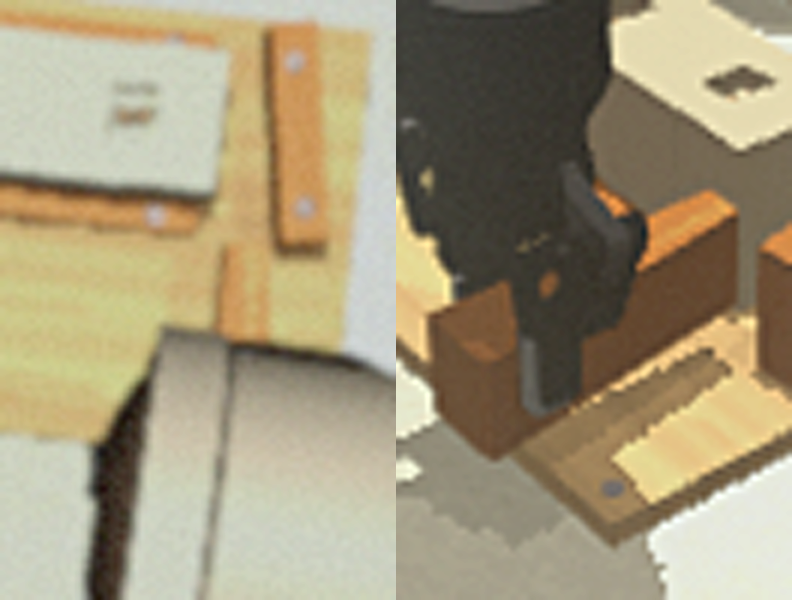

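The top view shows the wedge tip at crop (226–270, 244), in front of the gap. In the side view the butt's bottom corner is at (495,458), and the tip corner runs from (738,205) to (738,300). Working out the wedge pose in the hand from these.

Run:
```python
from h import *
f=np.array([.5953,-.0015,-4.7])
def loc(n,u,z,fr=f):
    r=least_squares(lambda q:(proj(n,world(fr,[[q[0],q[1],z]]))-u).ravel(),[-.1,-.06]);return (r.x*1000).round(1)
T=lambda x,y:np.array([240+x/6,180+y/6]);S=lambda x,y:np.array([190+(x-396)/6,160+y/6])
ft=np.array([.5949,.0003,-4.8]);fs=np.array([.5957,-.0033,-4.7])
print("tip +y",loc("top",T(226,243),.089,ft),"tip -y",loc("top",T(270,247),.089,ft))
print("side tip -y top",loc("side",S(738,205),.089,fs),"bot",loc("side",S(738,300),.044,fs),"butt -y bottom",loc("side",S(495,458),.044,fs),"butt +y top",loc("side",S(430,315),.089,fs),"butt -y top",loc("side",S(497,362),.089,fs))
print("half back top",loc("top",T(230,50),.092,ft),loc("top",T(213,192),.092,ft), "cheek",loc("top",T(280,245),.072,ft))
d=np.array([.4351,-.0545])-f[:2];a=np.radians(f[2]);print("tcp",np.cos(a)*d[0]+np.sin(a)*d[1],-np.sin(a)*d[0]+np.cos(a)*d[1])
```

```text
tip +y [-54.  -52.3] tip -y [-53.7 -72. ]
side tip -y top [-53.3 -69.1] bot [-53.5 -69.6] butt -y bottom [-181.4  -87.3] butt +y top [-182.9  -52.9] butt -y top [-179.8  -90.4]
half back top [ 32.1 -45.2] [-32.2 -44.1] cheek [-51.3 -77.4]
tcp -0.15531856841085734 -0.0659483305838885
```

Emit:
carry_out(
  linear=[
    [0.014, 0.174, -0.4],
    [0, 0, -0.6],
    [0, 0, -0.4],
    [0, 0, -0.1],
    [0, 0, 0],
  ],
  rotation=[
    [0, 0, 0],
    [0, 0, 0],
    [0, 0, 0],
    [0, 0, 0],
    [0, 0, 0],
  ],
  grip=[0.6, 0.6, 0.6, 0.6, 0.6],
)

```text
time: 22.15
ee_pos: [0.435, -0.0513, 0.0342]
tcp_rot: [180.0, -0.1, 175.3]
wrist_force: [1.0, 0.7, -1.2]
opening: 0.0341
grasp_force: 40.0
```

Emit:
carry_out(
  linear=[
    [0, 0, -0.05],
    [0, 0, -0.05],
    [0, 0, 0],
  ],
  rotation=[
    [0, 0, 0],
    [0, 0, 0],
    [0, 0, 0],
  ],
  grip=[0.6, 0.6, 0.6],
)

```text
time: 22.45
ee_pos: [0.4356, -0.0514, 0.0331]
tcp_rot: [-180.0, 0.0, 175.3]
wrist_force: [-0.9, 0.5, 1.6]
opening: 0.0344
grasp_force: 40.2
```

Emit:
carry_out(
  linear=[
    [0.3, -0.025, 0],
    [0.45, -0.037, 0],
    [0.45, -0.037, 0],
    [0.45, -0.037, 0],
    [0.45, -0.037, 0],
    [0.15, -0.012, 0],
    [0, 0, 0],
  ],
  rotation=[
    [0, 0, 0],
    [0, 0, 0],
    [0, 0, 0],
    [0, 0, 0],
    [0, 0, 0],
    [0, 0, 0],
    [0, 0, 0],
  ],
  grip=[0.6, 0.6, 0.6, 0.6, 0.6, 0.6, 0.6],
)

```text
time: 23.15
ee_pos: [0.4821, -0.0552, 0.0331]
tcp_rot: [-180.0, 0.1, 175.4]
wrist_force: [1.2, -0.3, 4.1]
opening: 0.0347
grasp_force: 40.5
```

Emit:
carry_out(
  linear=[
    [0.15, -0.012, 0],
    [0.15, -0.012, 0],
    [0.15, -0.012, 0],
    [0, 0, 0],
  ],
  rotation=[
    [0, 0, 0],
    [0, 0, 0],
    [0, 0, 0],
    [0, 0, 0],
  ],
  grip=[0.6, 0.6, 0.6, 0.6],
)

```text
time: 23.55
ee_pos: [0.4907, -0.0559, 0.0331]
tcp_rot: [-180.0, 0.1, 175.4]
wrist_force: [-1.1, 0.3, 5.8]
opening: 0.0346
grasp_force: 40.6
```

Emit:
carry_out(
  linear=[
    [0.15, -0.012, 0],
    [0.15, -0.012, 0],
    [0.1, -0.008, 0],
    [0, 0, 0],
  ],
  rotation=[
    [0, 0, 0],
    [0, 0, 0],
    [0, 0, 0],
    [0, 0, 0],
  ],
  grip=[0.6, 0.6, 0.6, 0.6],
)

```text
time: 23.95
ee_pos: [0.4986, -0.0565, 0.0331]
tcp_rot: [-180.0, 0.1, 175.3]
wrist_force: [-1.8, -0.3, 6.3]
opening: 0.0342
grasp_force: 40.6
```

Emit:
carry_out(
  linear=[
    [0.1, -0.008, 0],
    [0.1, -0.008, 0],
    [0, 0, 0],
  ],
  rotation=[
    [0, 0, 0],
    [0, 0, 0],
    [0, 0, 0],
  ],
  grip=[0.6, 0.6, 0.6],
)

```text
time: 24.25
ee_pos: [0.5025, -0.0568, 0.0331]
tcp_rot: [-180.0, 0.1, 175.3]
wrist_force: [-2.7, 0.7, 6.2]
opening: 0.0347
grasp_force: 40.6
```

Emit:
carry_out(
  linear=[
    [0, 0, 0],
    [0, 0, 0],
    [0, 0, 0],
    [0, 0, 0],
    [0, 0, 0],
    [-0.4, 0.033, 0],
    [-0.7, 0.057, 0],
    [-0.7, 0.057, 0],
    [-0.6, 0.05, 0],
    [0, -0.1, 0],
    [0, 0, 0],
  ],
  rotation=[
    [0, 0, 0],
    [0, 0, 0],
    [0, 0, 0],
    [0, 0, 0],
    [0, 0, 0],
    [0, 0, 0],
    [0, 0, 0],
    [0, 0, 0],
    [0, 0, 0],
    [0, 0, 0],
    [0, 0, 0],
  ],
  grip=[0.1, -0.2, -0.5, -0.7, -0.7, -0.7, -0.7, -0.7, -0.7, -0.7, -0.7],
)

```text
time: 25.35
ee_pos: [0.4536, -0.055, 0.033]
tcp_rot: [-180.0, 0.1, 175.3]
wrist_force: [0.2, -0.1, -0.6]
opening: 0.0729
grasp_force: 0.0
```

Emit:
carry_out(
  linear=[
    [0, 0, 0],
    [0, 0, 0],
    [0, 0, 0],
    [0, 0, 0],
    [0, 0, 0],
    [0, 0, 0],
    [0, 0, 0],
    [0, 0, -0.2],
    [0, 0, 0],
  ],
  rotation=[
    [0, 0, 0],
    [0, 0, 0],
    [0, 0, 0],
    [0, 0, 0],
    [0, 0, 0],
    [0, 0, 0],
    [0, 0, 0],
    [0, 0, 0],
    [0, 0, 0],
  ],
  grip=[1, 1, 1, 1, 1, 1, 1, 1, 1],
)

```text
time: 26.25
ee_pos: [0.4531, -0.0547, 0.0281]
tcp_rot: [-180.0, -0.0, 175.4]
wrist_force: [-0.7, 0.0, 0.2]
opening: 0.0004
grasp_force: 0.0
```

Emit:
carry_out(
  linear=[
    [0.25, -0.02, 0],
    [0.25, -0.02, 0],
    [0.2, -0.016, 0],
    [0.2, -0.016, 0],
    [0.2, -0.016, 0],
    [0.2, -0.016, 0],
    [0.2, -0.016, 0],
    [0, 0, 0],
  ],
  rotation=[
    [0, 0, 0],
    [0, 0, 0],
    [0, 0, 0],
    [0, 0, 0],
    [0, 0, 0],
    [0, 0, 0],
    [0, 0, 0],
    [0, 0, 0],
  ],
  grip=[1, 1, 1, 1, 1, 1, 1, 1],
)

```text
time: 27.05
ee_pos: [0.4839, -0.0572, 0.0287]
tcp_rot: [180.0, 0.0, 175.3]
wrist_force: [0.3, 0.0, 0.5]
opening: -0.0003
grasp_force: 0.0
```

Emit:
carry_out(
  linear=[
    [0.15, -0.012, 0],
    [0.15, -0.012, 0],
    [0.1, -0.008, 0],
    [0.1, -0.008, 0],
    [0, 0, 0],
  ],
  rotation=[
    [0, 0, 0],
    [0, 0, 0],
    [0, 0, 0],
    [0, 0, 0],
    [0, 0, 0],
  ],
  grip=[1, 1, 1, 1, 1],
)

```text
time: 27.55
ee_pos: [0.4936, -0.058, 0.0287]
tcp_rot: [-180.0, 0.0, 175.4]
wrist_force: [-0.4, 0.1, -0.2]
opening: 0.0003
grasp_force: 0.0
```

Emit:
carry_out(
  linear=[
    [0.1, -0.008, 0],
    [0.1, -0.008, 0],
    [0, 0, 0],
  ],
  rotation=[
    [0, 0, 0],
    [0, 0, 0],
    [0, 0, 0],
  ],
  grip=[1, 1, 1],
)

```text
time: 27.85
ee_pos: [0.4967, -0.058, 0.0285]
tcp_rot: [180.0, -0.1, 175.4]
wrist_force: [-5.3, 2.0, 1.3]
opening: -0.0
grasp_force: 2.4
```

Emit:
carry_out(
  linear=[
    [0.1, -0.008, 0],
    [0.1, -0.008, 0],
    [0, 0, 0],
  ],
  rotation=[
    [0, 0, 0],
    [0, 0, 0],
    [0, 0, 0],
  ],
  grip=[1, 1, 1],
)

```text
time: 28.15
ee_pos: [0.4994, -0.0581, 0.0282]
tcp_rot: [180.0, -0.3, 175.4]
wrist_force: [-11.2, 4.0, 4.6]
opening: -0.0001
grasp_force: 5.9
```

Emit:
carry_out(
  linear=[
    [0.1, -0.008, 0],
    [0.1, -0.008, 0],
    [0, 0, 0],
  ],
  rotation=[
    [0, 0, 0],
    [0, 0, 0],
    [0, 0, 0],
  ],
  grip=[1, 1, 1],
)

```text
time: 28.45
ee_pos: [0.5022, -0.0581, 0.0279]
tcp_rot: [179.9, -0.4, 175.4]
wrist_force: [-17.4, 6.0, 7.6]
opening: 0.0003
grasp_force: 8.9
```

Emit:
carry_out(
  linear=[
    [0.1, -0.008, 0],
    [0, 0, 0],
    [0, 0, 0],
  ],
  rotation=[
    [0, 0, 0],
    [0, 0, 0],
    [0, 0, 0],
  ],
  grip=[1, 1, 1],
)

```text
time: 28.75
ee_pos: [0.5037, -0.0581, 0.0278]
tcp_rot: [179.9, -0.5, 175.4]
wrist_force: [-20.0, 6.7, 8.4]
opening: -0.0
grasp_force: 10.0
```

Emit:
carry_out(
  linear=[
    [0.1, -0.008, 0],
    [0, 0, 0],
    [0, 0, 0],
  ],
  rotation=[
    [0, 0, 0],
    [0, 0, 0],
    [0, 0, 0],
  ],
  grip=[1, 1, 1],
)

```text
time: 29.05
ee_pos: [0.5053, -0.0581, 0.0277]
tcp_rot: [179.9, -0.5, 175.4]
wrist_force: [-22.9, 8.2, 8.9]
opening: 0.0001
grasp_force: 11.3
```

Well jammed at about 23 N. I'll back off gradually, then lift clear.

Emit:
carry_out(
  linear=[
    [-0.1, 0.008, 0],
    [-0.2, 0.016, 0],
    [-0.4, 0.033, 0],
    [-0.8, 0.066, 0],
    [-1, 0.082, 0],
    [-1, 0.082, 0],
    [-0.5, 0, 0.5],
    [0, 0, 1],
    [0, 0, 1],
    [0, 0, 1],
    [0, 0, 1],
    [0, 0, 0],
  ],
  rotation=[
    [0, 0, 0],
    [0, 0, 0],
    [0, 0, 0],
    [0, 0, 0],
    [0, 0, 0],
    [0, 0, 0],
    [0, 0, 0],
    [0, 0, 0],
    [0, 0, 0],
    [0, 0, 0],
    [0, 0, 0],
    [0, 0, 0],
  ],
  grip=[1, 1, 1, 1, 1, 1, 1, 1, 1, 1, 1, 1],
)

```text
time: 30.25
ee_pos: [0.4306, -0.0538, 0.1215]
tcp_rot: [-180.0, 0.3, 175.3]
wrist_force: [-0.1, -0.7, 0.7]
opening: 0.0003
grasp_force: 0.0
```

Run:
```python
from workcell import bot
import cv2,numpy as np
s=bot.camera("side");t=bot.camera("top");o=bot.get_obs();print(o["ee_pos"],o["wrist_force"])
def c(im,u,v,w,h,k): return cv2.convertScaleAbs(cv2.resize(im[v:v+h,u:u+w],None,fx=k,fy=k,interpolation=cv2.INTER_CUBIC),alpha=1.5)
cv2.imwrite("pics/m4.png",np.hstack([c(t,205,170,95,100,4),c(s,190,145,100,100,4)]))
```

```text
[ 0.42944673 -0.05357849  0.11874214] [-1.15324412  0.19794589 -0.40948718]
```

View pics/m4.png

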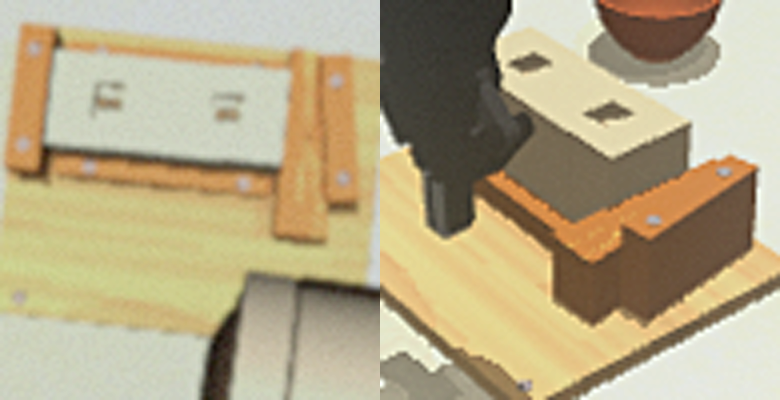

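The pictures show all seams closed and the wedge flat on the board between the loose half and the cheek, its butt at (300,235) in the top view. The gripper is clear.

```bash
python3 -c "
from workcell import bot
print(bot.job_done())"
```

```text
the job is handed in; nothing more can be done
None
```

I handed the job in at about 30 s with the loose half upright against its mate, no gaps visible in the row, the wedge driven in with about 23 N and still in place after I backed off, and the gripper clear; the hand-in returned no verdict.

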